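# Level the slatted shelf with its screw foot and hold the spirit level down on it

### The arm

A 6-joint arm with a two-finger parallel gripper is mounted at the origin on the work surface. World frame = base frame: x ahead of the robot, y to its left, z up, the work surface at z = 0. Lengths are in mm, angles in degrees, forces in N, time in s.
With the tool pointing down it reaches from about 275 to 1000 mm from the base axis. Payload 8.4 kg.
Tool frame: the origin (TCP) lies at the very end of the fingers, on their centre line; the grasp point (between the pads) lies 19 mm behind it; y points along the fingers, z is the direction in which the jaws open and shut, and the axes are right-handed (so a half turn about y gives the same grasp; the last joint's range is limited). The gripper opens to 85 mm and grips with 20 to 120 N. Pads are 22 mm wide; open, the fingers measure 114 mm over their backs; the gripper's body (76 mm by 85 mm) begins 54 mm behind the grasp point. The pads swing forward as they close: fully open they stand 13 mm farther back than shut.
Start: joints at [-0.138, 20.225, 93.587, -0, 66.188, -0.138], TCP at [625.002, -0, 231.281] pointing down, gripper open.
Joint ranges: [-150.9, 150.9], [-52.94, 120.26], [3.33, 152.33], [-74.26, 254.26], [0, 154.13], [-172.89, 172.89]. Speed limits (degrees/s): [127.2, 127.2, 159.86, 180, 180, 180].

### API

Orientations are given as [roll, pitch, yaw] about the fixed x, y, z axes, in that order (R = Rz(yaw) Ry(pitch) Rx(roll)).
In Python, from cell import arm gives the robot as it stands.
- The arm moves only by the tool step_arm, never from a script. Its argument "plan" is a list that holds one entry, the list of rows, each a list of 7 numbers: the shift along the world's x, y, z in cm, then the turn, a rotation vector about the world's x, y, z in rad, then the closure, from -1 (fully open) to 1 (shut). In form: [[[dx, dy, dz, ax, ay, az, claw], ...]]. A call has 1 to 5 rows; each row is the pose to reach, as a shift and turn from the pose commanded when the call began; what a row does not reach only later rows make up. A row lasts 1/12 s, in which the tool goes at most 41.7 mm and 7.16 degrees, less where a joint would pass 70% of its speed; a pose out of reach is approached as far as the arm can. A call with a gripper value outside its range is refused whole. The fingers move at their own pace and stop on an object; "grip_force" is the grip in N (left out, the last holds). Time passes only in rows, so rows that repeat a pose let the fingers close. It gives the time, the measured TCP pose, the force and the opening at its end, in the units of the state.
- arm.read_state(): the state, without advancing time (a new reading comes with each control period).
- arm.snapshot(name): name is "scene" or "side" or "wrist"; returns the picture (480x640x3 uint8, blue, green, red); there is no depth.
- arm.camera_model(name): a dict with "vertical_fov" (degrees; the focal length in pixels is half the picture's height over the tangent of half this angle, whatever the lens; pixels are square), "cx", "cy" (the principal point, pixels), "distortion" ([k1, k2, p1, p2, k3] as OpenCV has them; the pictures are not rectified), "cam_to_world" (4x4, takes a point from camera to world coordinates). Camera axes: x right, y up, looking along -z (the intrinsics and any distortion apply to the point x, -y, -z); pixel columns grow to the right and rows downward; lengths in mm; the calibration is good to about 2 mm. A picture is of the moment at which its call begins: read the wrist's pose just before it. camera_model takes no time and is no camera call; for the wrist camera it gives the pose at the moment of the call.
- arm.sign_off(): hands the job in, once; it reports no verdict.
The state is a dict: "clock": time; "joint_pos": joint angles; "qvel": joint speeds; "joint_torque": joint torques, N m; "tool_pos": TCP position; "eef_rot": TCP orientation; "contact_force": force on the tool from outside, world axes, zero at the start; "ft_torque": the same for the moment, N m; "opening": finger opening in mm.
Only numpy, scipy, OpenCV 4.12 (cv2) and the standard library are available. Lean on these libraries where they do the work, as an engineer would, in place of code of your own. Each camera call takes 0.05 s, during which the arm holds its last target.

### The job

The slatted shelf under the sink sags at its screw-foot end. Lay the spirit level on the clear strip of the shelf, lengthwise along the shelf, let go of it, and turn the round knob of the screw foot until the bubble stands between its two lines. Then press the spirit level firmly down on the shelf from above and finish like that, still pressing with the bubble centred; leave the ramekin and the scraper where they are.

Things in the scene. Friction and masses are not known exactly. Their poses are not given: they have to be found in the camera images.
- level_mid (a point): Centre (half-way up) of the loose aluminium spirit level: a bar 200 mm long (its x axis), 26 mm wide (y), 42 mm high (z), flat underside and top, 0.27 to 0.43 kg. It starts lying on the cabinet floor, clear of everything (a closed tub 89 mm high stands over 50 mm beyond its far end). The green vial is in a cut-out of the top between 30 and 85 mm from the centre toward its +x end; the rest of the top, its middle included, is solid and may be pressed.
- bubble (a joint): Position (m) of the bubble along the vial, 0 midway between the two dark lines, positive toward the bar's +x end. The 14 mm long bubble floats to the higher end: 0.7 mm per milliradian of slope, ends of travel at plus and minus 18 mm, about 1.5 s to settle. The lines lie 9.5 mm either side of the middle, so the bubble is between them within 2.5 mm of 0.
- foot_knob (a point): Point on the axis of the black fluted round knob of the screw foot, 25 mm above the shelf's top and at the height to grip it: the knob is 44 mm in diameter, from 7 to 39 mm above the shelf's top, at one end of the shelf. Its axis is upright.
- foot (a joint): Turn of the knob in rad, 0 at the start, growing clockwise seen from above. Clockwise raises this end of the shelf: each radian tilts the shelf 9 milliradians (so 6.3 mm of bubble). It turns from -0.6 to 3.8 with a friction of about 0.12 N m and stays where it is left. At the start the foot end is 7 to 25 milliradians too low.
- clear_strip (a point): Middle of the clear strip on the shelf's top, at the surface, about 65 to 69 mm above the floor. The frame's y axis runs lengthwise along the shelf: +y to the pivoted end with the bottle rack (whose near side is 130 mm from here), -y to the knob (220 mm from here); z is the shelf's upward normal. The strip is free for 110 mm either way along y and 75 mm either way along x.
- shelf_deck: The bamboo slatted deck, 240 by 500 mm (x, y), 14 mm thick, with the rack of three bottles (190 mm high) fixed on its +y end. Origin on the pivot line under the +y end, 26 mm below the top surface; same axes as the strip.
- ramekin: White ceramic ramekin, 80 mm wide, 45 mm high, standing on the far side of the shelf; origin under its middle. Leave it.
- scraper: Steel pot scraper, a 70 by 100 mm blade with an 18 mm round grip, lying on the far side of the shelf; origin under its middle. Leave it.
Mind the look-alikes: they are no part of the job. Of the things that look like the part that bears level_mid, take the one that is farthest to the robot's right at the start.

How it is judged (in metres and radians):
On the way, in this order (a step that is already met when the one before it is completed fails the run):
1. the spirit level lies on the shelf, lengthwise along it, let go, its bubble off to one side (contact force between shelf_deck and level above 1.5 N and angle between the x axis of level_mid and the y axis of clear_strip, either way round below 0.2 rad and contact force between the fingers and level below 0.3 N and (value of joint bubble above 0.004 m or value of joint bubble below -0.004 m)), for 0.3 s.
2. the foot has been turned so that the bubble stands between its lines with nothing touching the level but the shelf (contact force between shelf_deck and level above 1.5 N and angle between the x axis of level_mid and the y axis of clear_strip, either way round below 0.2 rad and contact force between the fingers and level below 0.3 N and value of joint bubble between -0.0025 and 0.0025 m), for 0.4 s.
At the end, for the whole second after the job is handed in: The bubble is within 2.5 mm of the middle (between the lines), the shelf within 9 milliradians of level, the spirit level along the shelf within 0.2 rad, touched by the fingers with over 3 N and pressed on the shelf with over 8 N, its own weight of 2.7 to 4.3 N included (value of joint bubble between -0.0025 and 0.0025 m and angle between clear_strip's own z axis and vertical below 0.009 rad and angle between the x axis of level_mid and the y axis of clear_strip, either way round below 0.2 rad and contact force between the fingers and level above 3 N and contact force between shelf_deck and level above 8 N); the arm keeps its last pose, push and grip.
It fails at once if the ramekin is shifted or tipped (distance of ramekin from where it was at the start of the episode above 0.03 m or angle between ramekin's own z axis and vertical above 0.4 rad).
It fails at once if the scraper is shifted (distance of scraper from where it was at the start of the episode above 0.03 m).
It also fails if it takes over 72 s, if anything falls off the work surface, if the arm or the gripper's body presses on something with over 40 N, if the wrist force passes 120 N, or if a joint passes its speed limit or range.

## Working session

There is one attempt and no reset: what is moved stays moved. The work goes in short steps, Python scripts to look and compute and a tool call to move; the robot and the scene stay as the last step left them, time stands still between calls to the robot, and variables do not carry over. Pictures are saved under pics/ and viewed, and the job is handed in when it is done.

Besides the shell and the picture viewer there is one more tool, called by a JSON object that holds its "api" and its "payload". step_arm: Moves the arm, as the interface text tells. Its arguments: {"type":"object","properties":{"plan":{"type":"array"},"grip_force":{"type":"number"}},"required":["plan"]}

```bash
ls; mkdir -p pics; python3 - <<'E'
from cell import arm
import cv2
print(arm.read_state())
for n in ("scene","side","wrist"):
    m=arm.camera_model(n); print(n,m)
    cv2.imwrite(f"pics/{n}0.png",arm.snapshot(n))
E
```

```text
pics
{'clock': 0.0, 'joint_pos': array([-1.37079052e-01,  2.02629453e+01,  9.36301029e+01,  1.48946745e-03,
        6.61878706e+01, -1.36847651e-01]), 'qvel': array([-0.01371131,  0.10940888, -0.14874395, -0.15244531,  0.04817232,
       -0.0269814 ]), 'joint_torque': array([-2.03471049e-03, -6.05236173e+01, -3.42063046e+01, -2.62302356e-04,
        9.48130677e-03,  3.61521288e-06]), 'tool_pos': array([6.24513075e+02, 1.40164239e-02, 2.30549016e+02]), 'eef_rot': array([-9.00809152e+01,  1.55509028e-03, -9.00008348e+01]), 'contact_force': array([0.54860653, 0.48810551, 0.37980407]), 'ft_torque': array([ 0.02706178, -0.03591857,  0.01491423]), 'opening': 85.48424748912896}
scene {'vertical_fov': 49.52631314239694, 'cx': 311.1740297680905, 'cy': 238.29930937955731, 'distortion': array([0.02713564, 0.        , 0.        , 0.        , 0.        ]), 'cam_to_world': array([[-8.10423975e-01, -3.18200347e-01,  4.91895842e-01,
         1.12080007e+03],
       [ 5.85797288e-01, -4.29563594e-01,  6.87252978e-01,
         8.14462218e+02],
       [-7.38359004e-03,  8.45117541e-01,  5.34529536e-01,
[... 486 characters left out ...]
 [-1.44767681e-02,  8.47885814e-01,  5.29981198e-01,
         7.31431300e+02],
       [ 0.00000000e+00,  0.00000000e+00,  0.00000000e+00,
         1.00000000e+00]])}
wrist {'vertical_fov': 61.528943539475975, 'cx': 321.1535385617118, 'cy': 232.24469082688546, 'distortion': array([-0.0832141,  0.       ,  0.       ,  0.       ,  0.       ]), 'cam_to_world': array([[ 9.99997373e-01, -1.51532984e-03,  1.71997949e-03,
         6.23527236e+02],
       [ 8.62267799e-04,  9.43889897e-01,  3.30259170e-01,
         8.49627986e+01],
       [-2.12392284e-03, -3.30256819e-01,  9.43888724e-01,
         3.72318671e+02],
       [ 0.00000000e+00,  0.00000000e+00,  0.00000000e+00,
         1.00000000e+00]])}
```

View pics/scene0.png

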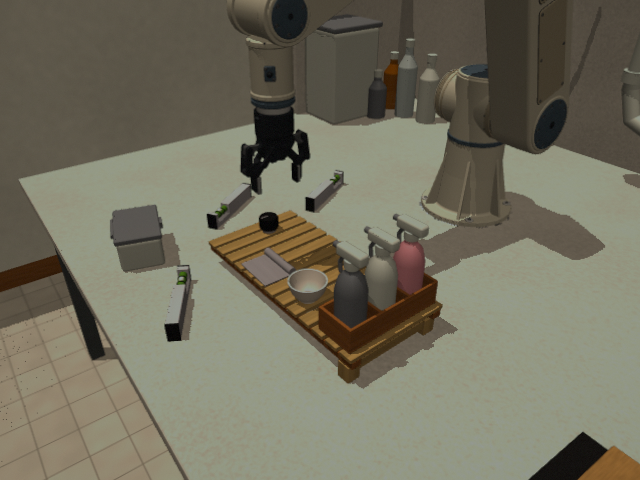

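View pics/side0.png

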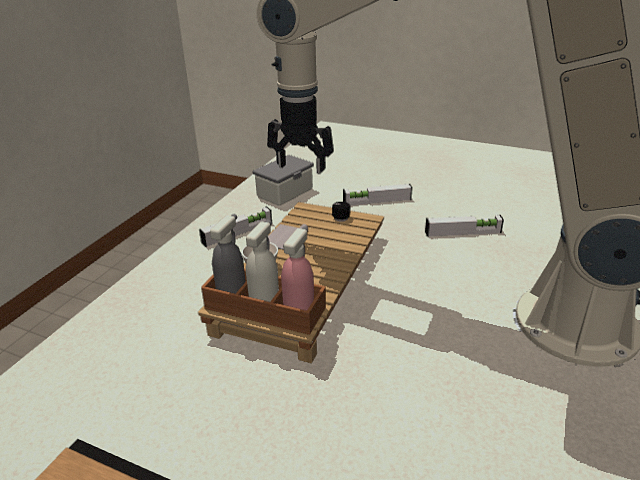

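View pics/wrist0.png

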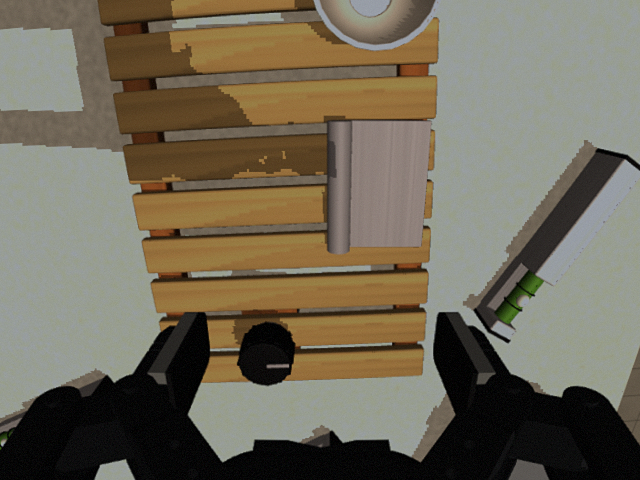

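The scene shows three spirit levels, at scene pixels (230,205), (325,190) and (179,302), plus the black knob at (269,221), the scraper at (270,265) and the ramekin at (308,285). Next I'll locate each level.

```bash
cat > h.py <<'E'
import numpy as np, cv2
from cell import arm
def K(m):
    f=240/np.tan(np.radians(m["vertical_fov"])/2)
    return np.array([[f,0,m["cx"]],[0,f,m["cy"]],[0,0,1.]])
def rays(m,px):
    px=np.array(px,float).reshape(-1,1,2)
    u=cv2.undistortPoints(px,K(m),m["distortion"]).reshape(-1,2)
    d=np.c_[u[:,0],-u[:,1],-np.ones(len(u))]
    T=m["cam_to_world"]; return T[:3,3],d@T[:3,:3].T
def onz(m,px,z):
    o,d=rays(m,px); return o+d*((z-o[2])/d[:,2])[:,None]
def proj(m,P):
    T=np.linalg.inv(m["cam_to_world"]); p=np.atleast_2d(P)@T[:3,:3].T+T[:3,3]
    q=np.c_[p[:,0],-p[:,1],-p[:,2]]
    return cv2.projectPoints(q.reshape(-1,1,3),np.zeros(3),np.zeros(3),K(m),m["distortion"])[0].reshape(-1,2)
E
python3 - <<'E'
from h import *
np.set_printoptions(precision=1,suppress=True)
for n,P in (("scene",[(230,203),(325,187),(180,295),(269,215)]),("side",[(235,226),(380,190),(466,222),(341,205)])):
    m=arm.camera_model(n); print(n,onz(m,P,42)); 
for n in("scene","side"):
    im=cv2.imread(f"pics/{n}0.png")
    c=im[150:350,120:380] if n=="scene" else im[150:270,180:520]
    cv2.imwrite(f"pics/{n}0c.png",cv2.resize(c,None,fx=800/c.shape[1] if c.shape[1]>300 else 3,fy=800/c.shape[1] if c.shape[1]>300 else 3,interpolation=cv2.INTER_CUBIC))
E
```

```text
scene [[ 569.5 -335.7   42. ]
 [ 302.6 -257.9   42. ]
 [ 845.8  -40.8   42. ]
 [ 518.9 -215.9   42. ]]
side [[ 830.7  -18.6   42. ]
 [ 548.7 -351.1   42. ]
 [ 284.9 -258.5   42. ]
 [ 619.2 -224.9   42. ]]
```

View pics/scene0c.png

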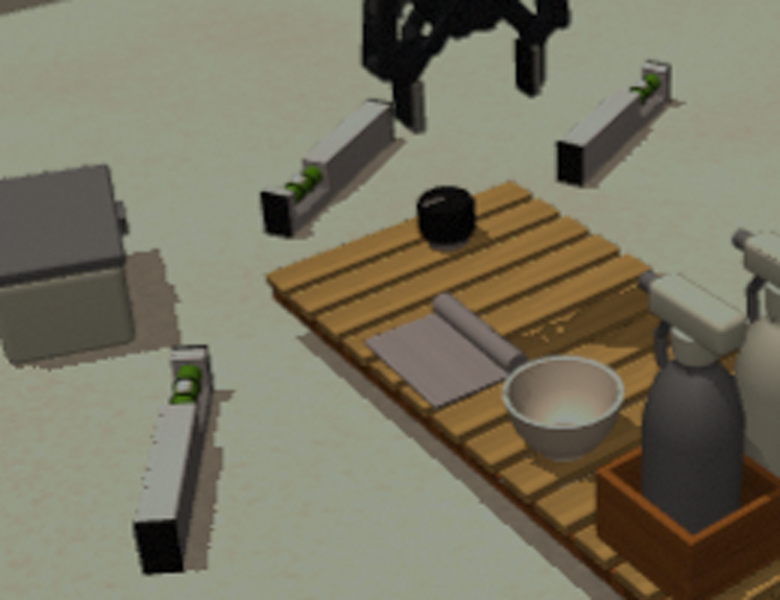

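View pics/side0c.png

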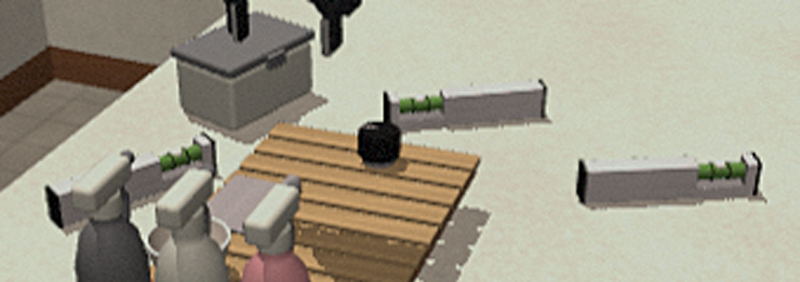

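```bash
cat >> h.py <<'E'
def tri(pairs):
    A=np.zeros((3,3));b=np.zeros(3);L=[]
    for m,p in pairs:
        o,d=rays(m,[p]);d=d[0]/np.linalg.norm(d[0]);M=np.eye(3)-np.outer(d,d);A+=M;b+=M@o;L.append((o,M))
    x=np.linalg.solve(A,b);return x,[np.linalg.norm(M@(x-o)) for o,M in L]
np.set_printoptions(precision=1,suppress=True)
E
python3 - <<'E'
from h import *
def blob(n,x0,y0,x1,y1,thr=45):
    im=cv2.imread(f"pics/{n}0.png")[y0:y1,x0:x1]
    k=(im.max(2)<thr).astype(np.uint8)
    c,_=cv2.findContours(k,cv2.RETR_EXTERNAL,cv2.CHAIN_APPROX_NONE)
    c=max(c,key=cv2.contourArea); x,y,w,h=cv2.boundingRect(c); return (x+x0,y+y0,w,h),(x+x0+w/2-.5,y+y0+h/2-.5)
ms={n:arm.camera_model(n) for n in("scene","side","wrist")}
r={"scene":blob("scene",255,205,285,238),"side":blob("side",325,195,355,225),"wrist":blob("wrist",225,310,305,390)}
print(r)
print(tri([(ms[n],r[n][1]) for n in("scene","side")]))
print(tri([(ms[n],r[n][1]) for n in("scene","side","wrist")]))
# shelf corners
for n in("scene","side"):
    im=cv2.imread(f"pics/{n}0.png"); 
wm=ms["wrist"]
# wrist: deck edges at z 67
print("deck near-left slat corners", onz(wm,[(105,38),(437,20),(163,385),(422,375),(438,120)],65))
print("scraper",onz(wm,[(328,122),(330,252),(430,122),(423,247)],68))
print("tub top scene",onz(ms["scene"],[(111,214),(161,236),(155,206),(113,240)],89))
print("tub top side",onz(ms["side"],[(256,167),(274,180),(313,167),(287,157)],89))
s=ms["scene"]
q=lambda x,y:(120+x/3,150+y/3)
print("A scene",onz(s,[q(262,192),q(292,203),q(392,105),q(367,100)],42))
E
```

```text
{'scene': ((259, 212, 20, 20), (268.5, 221.5)), 'side': ((332, 195, 18, 25), (340.5, 207.0)), 'wrist': ((233, 322, 64, 63), (264.5, 353.0))}
(array([ 579. , -118.5,   93.4]), [np.float64(3.6727374149149625), np.float64(3.672737414914979)])
(array([ 578.1, -118.3,   93.6]), [np.float64(3.965470365138851), np.float64(3.595717401516055), np.float64(1.689948151226266)])
deck near-left slat corners [[ 467.   125.6   65. ]
 [ 704.1  135.1   65. ]
 [ 471.2 -178.4   65. ]
 [ 717.9 -164.4   65. ]
 [ 710.    66.1   65. ]]
scraper [[628.   64.2  68. ]
 [630.3 -38.6  68. ]
 [703.3  64.8  68. ]
 [706.  -34.2  68. ]]
tub top scene [[ 869.5 -379.4   89. ]
 [ 810.6 -209.3   89. ]
 [ 767.3 -354.5   89. ]
 [ 904.3 -257.6   89. ]]
tub top side [[ 907.7 -271.1   89. ]
 [ 816.2 -211.9   89. ]
 [ 750.6 -332.    89. ]
 [ 855.6 -370.8   89. ]]
A scene [[ 646.7 -317.3   42. ]
 [ 634.5 -284.2   42. ]
 [ 468.4 -397.4   42. ]
 [ 482.5 -421.5   42. ]]
```

Robot's right is −y. The three levels' centres are A at scene (230,205), about (560,−350); B at (325,190), about (293,−258); and C at (179,302), about (838,−30). A has the smallest y, and the closed tub stands beyond its vial end, so A is the one. I'll move the wrist camera over it for an enlarged check.

{"api": "step_arm", "payload": {"plan": [[[-0.8, -4, 0, 0, 0, 0, -1], [-1.6, -8, 0, 0, 0, 0, -1], [-2.4, -12, 0, 0, 0, 0, -1], [-3.2, -16, 0, 0, 0, 0, -1], [-4, -20, 0, 0, 0, 0, -1]]]}}

```text
clock: 0.57
tool_pos: [584.3, -201.6, 231.1]
eef_rot: [-90.0, 0.0, -90.0]
contact_force: [1.5, -0.3, -0.1]
opening: 85.6
```

{"api": "step_arm", "payload": {"plan": [[[-0.7, -3.5, 0, 0, 0, 0, -1], [-1.4, -7, 0, 0, 0, 0, -1], [-2, -9.5, 0, 0, 0, 0, -1], [-2.4, -11, 0, 0, 0, 0, -1], [-2.4, -11, 0, 0, 0, 0, -1]]]}}

```text
clock: 0.98
tool_pos: [560.0, -312.7, 230.9]
eef_rot: [-90.0, -0.0, -90.2]
contact_force: [-0.2, -0.2, 0.7]
opening: 85.6
```

```bash
python3 - <<'E'
from h import *
import pickle
m=arm.camera_model("wrist"); im=arm.snapshot("wrist"); pickle.dump(m,open("w1.pkl","wb")); cv2.imwrite("pics/w1.png",im)
s=arm.snapshot("side"); cv2.imwrite("pics/s1.png",s)
print(arm.read_state()["tool_pos"],arm.read_state()["contact_force"],arm.read_state()["clock"])
E
```

```text
[ 560.8 -309.7  230.9] [0.7 0.4 0.2] 1.0833
```

View pics/w1.png

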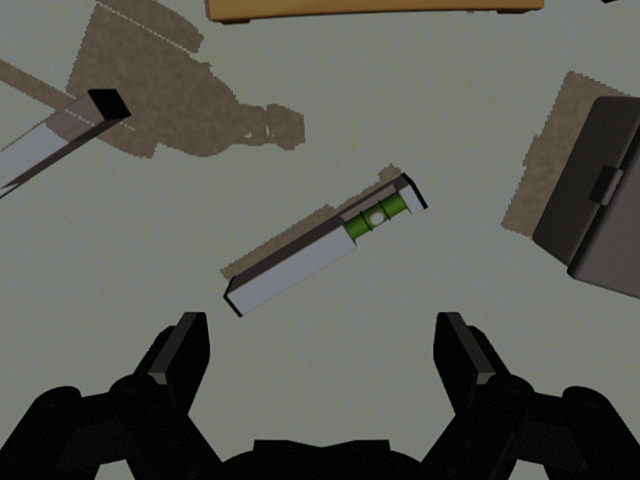

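```bash
python3 - <<'E'
import cv2
im=cv2.imread("pics/w1.png")[165:325,215:435]
cv2.imwrite("pics/w1c.png",cv2.resize(im,None,fx=3.6,fy=3.6,interpolation=cv2.INTER_CUBIC))
E
```

```text
(no output)
```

View pics/w1c.png

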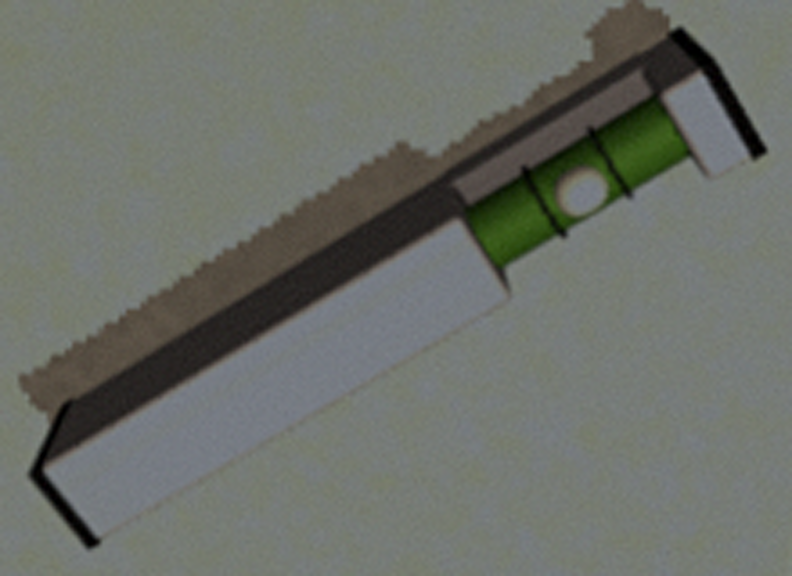

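The crop shows bar A from (225,296) to (427,207), with the green vial at its right-hand end and the tub more than 50 mm beyond it. This is the target.

```bash
python3 - <<'E'
from h import *
import pickle
m=pickle.load(open("w1.pkl","rb"))
c=np.array([(35,470),(95,547),(765,152),(708,65)])/3.6+[215,165]
P=onz(m,c,42);print(P, P.mean(0))
print(np.linalg.norm(P[1]-P[2]),np.linalg.norm(P[0]-P[3]),np.linalg.norm(P[0]-P[1]),np.linalg.norm(P[3]-P[2]))
d=(P[2]+P[3]-P[0]-P[1])/2;print(np.degrees(np.arctan2(d[1],d[0])))
s=arm.camera_model("scene"); q=lambda x,y:(120+x/3,150+y/3)
# shelf deck front left corners in side/knob
im=cv2.imread("pics/s1.png")
cv2.imwrite("pics/s1c.png",cv2.resize(im[190:370,190:400],None,fx=3.3,fy=3.3,interpolation=cv2.INTER_CUBIC))
E
```

```text
[[ 468.9 -405.5   42. ]
 [ 482.8 -428.2   42. ]
 [ 649.4 -320.9   42. ]
 [ 634.3 -299.9   42. ]] [ 558.9 -363.6   42. ]
198.12185823983802 196.17268483632364 26.623404230343827 25.866881886966745
32.675619273974554
```

View pics/s1c.png

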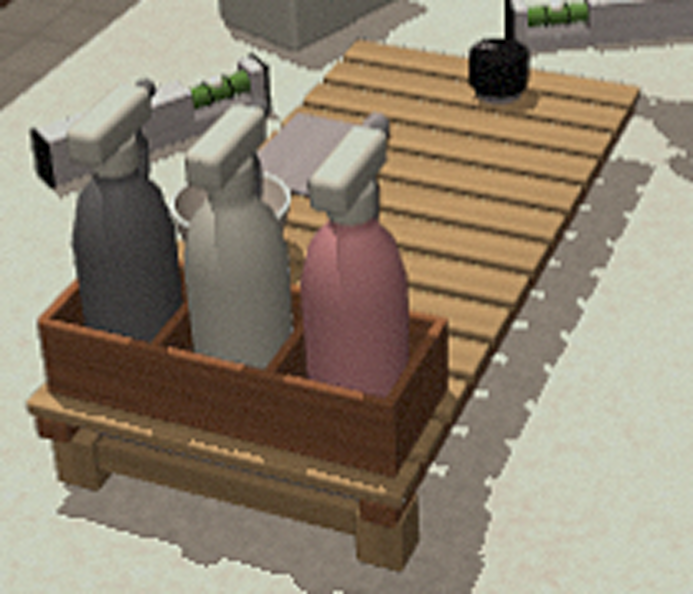

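{"api": "step_arm", "payload": {"plan": [[[-0.1, -1.5, -2, 0, 0, -0.125, -1], [-0.1, -3, -4, 0, 0, -0.25, -1], [-0.2, -4.5, -6, 0, 0, -0.375, -1], [-0.2, -5.4, -8.1, 0, 0, -0.5, -1], [-0.2, -5.4, -8.1, 0, 0, -0.62, -1]]]}}

```text
clock: 1.5
tool_pos: [557.6, -362.4, 145.8]
eef_rot: [-90.3, -0.0, -125.8]
contact_force: [-0.4, 1.4, 0.5]
opening: 85.6
```

{"api": "step_arm", "payload": {"plan": [[[0, 0, 0, 0, 0, -0.12, -1], [0, 0, 0, 0, 0, -0.24, -1], [0, 0, 0, 0, 0, -0.36, -1], [0, 0, 0, 0, 0, -0.38, -1], [0, 0, 0, 0, 0, -0.38, -1]]]}}

```text
clock: 1.92
tool_pos: [559.6, -362.5, 150.3]
eef_rot: [-90.0, 0.0, -147.1]
contact_force: [-0.3, -0.3, -0.1]
opening: 85.7
```

```bash
cat > snap.py <<'E'
import sys,pickle
from h import *
n,name=sys.argv[1:3]
m=arm.camera_model(n); im=arm.snapshot(n); pickle.dump(m,open(f"{name}.pkl","wb")); cv2.imwrite(f"pics/{name}.png",im)
s=arm.read_state();print(s["tool_pos"],s["eef_rot"],s["contact_force"],s["clock"],s["opening"])
E
python3 snap.py wrist w2
```

```text
[ 559.5 -362.8  150.3] [ -90.    0. -147.] [-0.1  0.3  0.5] 1.9667 85.59402417822045
```

View pics/w2.png

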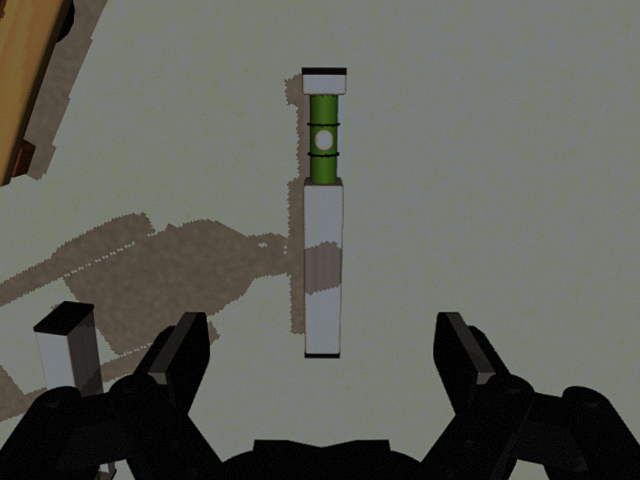

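```bash
python3 - <<'E'
from h import *
import pickle
m=pickle.load(open("w2.pkl","rb"))
P=onz(m,[(302,70),(347,70),(341,357),(305,357)],42);print(P,P.mean(0))
print(np.linalg.norm(P[0]-P[3]),np.linalg.norm(P[0]-P[1]))
d=P[0]+P[1]-P[2]-P[3];print(np.degrees(np.arctan2(d[1],d[0])))
E
```

```text
[[ 634.4 -300.2   42. ]
 [ 648.7 -322.2   42. ]
 [ 482.  -429.9   42. ]
 [ 467.4 -407.4   42. ]] [ 558.1 -364.9   42. ]
198.47453332183036 26.237211842255068
32.782626760959175
```

Bar A is centred in the picture at (323,213), measured at (558,−365) and 198×26 mm, which matches the given size. The jaws are square to it, so I'm descending to grip.

{"api": "step_arm", "payload": {"plan": [[[-0.1, -0.2, -4, 0, 0, 0, -1], [-0.1, -0.2, -8, 0, 0, 0, -1], [-0.1, -0.2, -12, 0, 0, 0, -1], [-0.1, -0.2, -13.8, 0, 0, 0, -1], [-0.1, -0.2, -13.8, 0, 0, 0, -1]]]}}

```text
clock: 2.38
tool_pos: [555.1, -363.4, 7.3]
eef_rot: [-90.4, -0.2, -147.1]
contact_force: [-1.1, 0.4, 0.3]
opening: 85.5
```

{"api": "step_arm", "payload": {"plan": [[[0, 0, 0, 0, 0, 0, 1], [0, 0, 0, 0, 0, 0, 1], [0, 0, 0, 0, 0, 0, 1], [0, 0, 0, 0, 0, 0, 1], [0, 0, 0, 0, 0, 0, 1]]], "grip_force": 50}}

```text
clock: 2.8
tool_pos: [558.8, -366.4, 13.9]
eef_rot: [-89.9, 0.1, -147.3]
contact_force: [1.1, -2.3, 16.9]
opening: 25.4
```

{"api": "step_arm", "payload": {"plan": [[[0, 0, 0, 0, 0, 0, 1], [0, 0, 0, 0, 0, 0, 1], [0, 0, 0, 0, 0, 0, 1], [0, 0, 0, 0, 0, 0, 1], [0, 0, 0, 0, 0, 0, 1]]]}}

```text
clock: 3.22
tool_pos: [558.9, -366.6, 14.0]
eef_rot: [-89.9, 0.1, -147.3]
contact_force: [-0.5, 0.2, 9.0]
opening: 25.3
```

{"api": "step_arm", "payload": {"plan": [[[0, 0, 4, 0, 0, 0, 1], [0, 0, 8, 0, 0, 0, 1], [0, 0, 12, 0, 0, 0, 1], [0, 0, 16, 0, 0, 0, 1], [0, 0, 18, 0, 0, 0, 1]]]}}

```text
clock: 3.63
tool_pos: [559.4, -367.0, 198.0]
eef_rot: [-89.7, 0.1, -147.3]
contact_force: [2.1, -0.8, -1.5]
opening: 25.3
```

```bash
python3 snap.py side s2; python3 snap.py scene c2; python3 - <<'E'
from h import *
c=cv2.imread("pics/c2.png")[195:395,195:455]; cv2.imwrite("pics/c2c.png",cv2.resize(c,None,fx=3,fy=3,interpolation=cv2.INTER_CUBIC))
c=cv2.imread("pics/s2.png")[120:370,190:420]; cv2.imwrite("pics/s2c.png",cv2.resize(c,None,fx=2.4,fy=2.4,interpolation=cv2.INTER_CUBIC))
E
```

```text
[ 560.7 -367.8  200.7] [ -89.5    0.2 -147.3] [ 1.  -1.2  0.9] 3.6833 25.186120086266893
[ 560.1 -367.4  197.6] [ -89.6    0.2 -147.3] [ 0.9  0.2 -2.9] 3.7333 25.33961495226181
```

View pics/c2c.png

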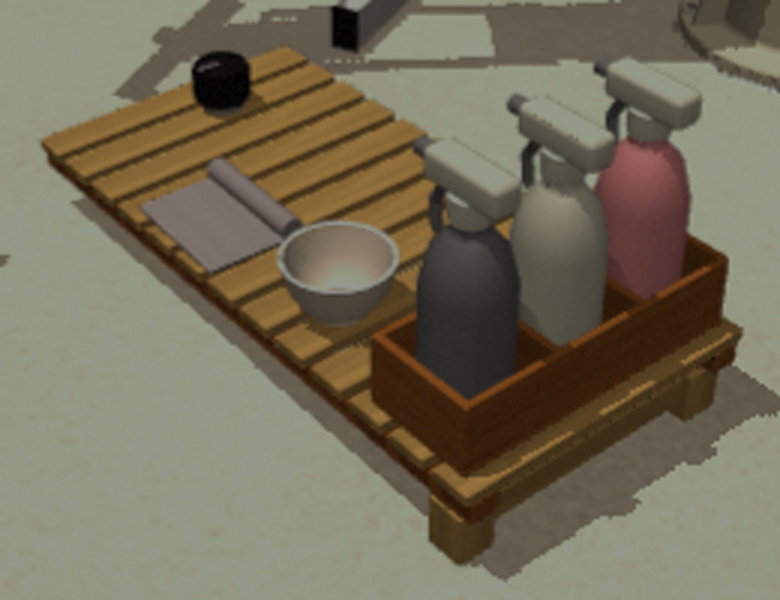

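View pics/s2c.png

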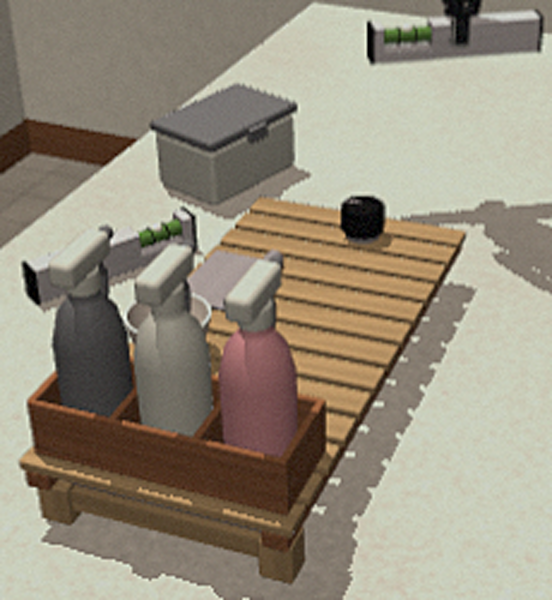

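```bash
python3 - <<'E'
from h import *
import pickle
s,d=pickle.load(open("c2.pkl","rb")),pickle.load(open("s2.pkl","rb")); w=None
S=lambda x,y:(195+x/3,195+y/3); D=lambda x,y:(190+x/2.4,120+y/2.4)
R={}
for n,a,b in (("farknob",(43,145),(255,200)),("nearknob",(290,48),(466,233)),("farrack",(467,497),(22,460)),("nearrack",(742,330),(300,535)),("knob",(221,83),(363,218.5)),("knobtop",(221,66),(363,205))):
    x,e=tri([(s,S(*a)),(d,D(*b))]);R[n]=x;print(n,x,np.array(e))
print(np.linalg.norm(R["farknob"]-R["nearknob"]),np.linalg.norm(R["farrack"]-R["nearrack"]),np.linalg.norm(R["farknob"]-R["farrack"]),np.linalg.norm(R["nearrack"]-R["nearknob"]))
print(onz(s,[S(293,222),S(215,165)],76), "ramekin rim scene",onz(s,[S(278,260),S(398,258),S(338,225),S(338,295)],110))
E
```

```text
farknob [ 719.8 -153.7   62.9] [0.1 0.1]
nearknob [ 478.4 -168.7   62.4] [0.6 0.6]
farrack [695.1 331.8  68.2] [0.9 0.9]
nearrack [452.3 319.3  62.5] [0.4 0.4]
knob [ 576.9 -120.5   84.8] [0.4 0.4]
knobtop [ 576.5 -119.5  101.1] [0.7 0.7]
241.84587797264354 243.1626910032714 486.133452468164 488.76277169216877
[[631.   61.8  76. ]
 [637.  -33.1  76. ]] ramekin rim scene [[688.3 130.6 110. ]
 [624.6 174.9 110. ]
 [634.6 122.2 110. ]
 [678.1 183.1 110. ]]
```

{"api": "step_arm", "payload": {"plan": [[[0, 3, 0.5, 0, 0, 0.08, 1], [0, 6.5, 0.8, 0, 0, 0.16, 1], [0, 10, 0.8, 0, 0, 0.24, 1], [0, 13.5, 0.8, 0, 0, 0.32, 1], [0, 17, 0.8, 0, 0, 0.4, 1]]]}}

```text
clock: 4.15
tool_pos: [556.5, -194.2, 198.5]
eef_rot: [-90.1, -0.0, -124.2]
contact_force: [0.7, 0.8, -3.3]
opening: 25.0
```

{"api": "step_arm", "payload": {"plan": [[[-0.2, 3.5, 0, 0, 0, 0.08, 1], [-0.4, 7, 0, 0, 0, 0.16, 1], [-0.6, 10.5, 0, 0, 0, 0.24, 1], [-0.8, 14, 0, 0, 0, 0.32, 1], [-1, 17.5, 0, 0, 0, 0.4, 1]]]}}

```text
clock: 4.57
tool_pos: [546.4, -19.4, 198.6]
eef_rot: [-90.1, -0.0, -101.2]
contact_force: [0.2, -0.3, -2.2]
opening: 25.5
```

{"api": "step_arm", "payload": {"plan": [[[-0.1, 3, 0, 0, 0, 0.08, 1], [-0.2, 6, 0, 0, 0, 0.16, 1], [-0.3, 9, 0, 0, 0, 0.24, 1], [-0.3, 10.6, 0, 0, 0, 0.254, 1], [-0.3, 10.6, 0, 0, 0, 0.254, 1]]]}}

```text
clock: 4.98
tool_pos: [543.8, 87.9, 198.7]
eef_rot: [-90.1, 0.0, -86.7]
contact_force: [-0.6, -0.2, -2.9]
opening: 25.3
```

{"api": "step_arm", "payload": {"plan": [[[0, 0, -3, 0, 0, 0, 1], [0, 0, -5, 0, 0, 0, 1], [0, 0, -7, 0, 0, 0, 1], [0, 0, -8, 0, 0, 0, 1], [0, 0, -8, 0, 0, 0, 1]]]}}

```text
clock: 5.4
tool_pos: [542.6, 84.1, 117.2]
eef_rot: [-90.3, -0.0, -86.9]
contact_force: [-0.6, -0.1, -3.0]
opening: 25.1
```

```bash
python3 snap.py wrist w3;python3 snap.py side s3; python3 snap.py scene c3;python3 - <<'E'
import cv2,numpy as np
a=cv2.imread("pics/w3.png");b=cv2.imread("pics/s3.png")[140:380,160:480];c=cv2.imread("pics/c3.png")[140:380,160:480]
cv2.imwrite("pics/v3.png",np.hstack([b,c]))
E
```

```text
[543.8  84.3 118.9] [-90.2  -0.  -86.9] [-0.2  0.8 -2.4] 5.45 24.904352153336077
[544.8  84.6 120.1] [-90.1  -0.  -86.9] [ 0.6 -0.  -1.9] 5.5 25.230854783480297
[545.5  84.7 120.8] [-90.   -0.  -86.9] [-0.6 -0.5 -3. ] 5.55 24.98711029863484
```

View pics/v3.png

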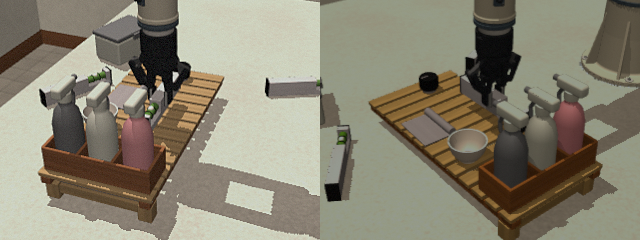

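View pics/w3.png

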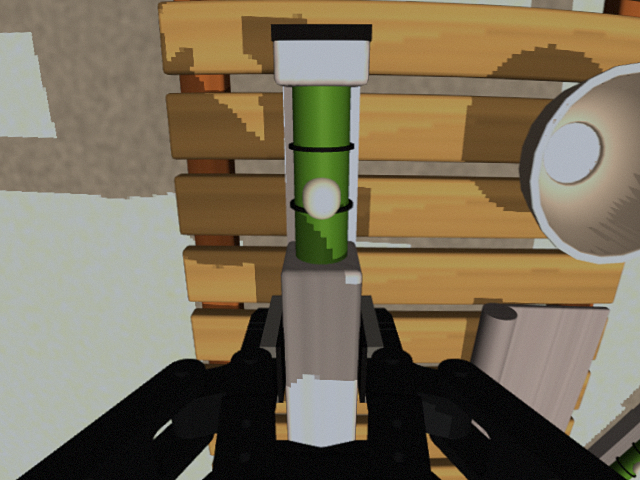

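The held level lies square across the slats, clear of the ramekin rim and the scraper. I'm lowering it now.

{"api": "step_arm", "payload": {"plan": [[[0, 0, -2, 0, 0, 0, 1], [0, 0, -3, 0, 0, 0, 1], [0, 0, -3.4, 0, 0, 0, 1], [0, 0, -3.4, 0, 0, 0, 1], [0, 0, -3.4, 0, 0, 0, 1]]]}}

```text
clock: 5.97
tool_pos: [545.2, 85.0, 86.7]
eef_rot: [-90.0, -0.0, -86.9]
contact_force: [0.3, -0.1, -2.8]
opening: 25.3
```

{"api": "step_arm", "payload": {"plan": [[[0, 0, -0.2, 0, 0, 0, 1], [0, 0, -0.3, 0, 0, 0, 1], [0, 0, -0.3, 0, 0, 0, 1]]]}}

```text
clock: 6.22
tool_pos: [545.2, 85.0, 83.5]
eef_rot: [-90.0, 0.0, -86.9]
contact_force: [0.1, -0.0, -2.6]
opening: 25.0
```

{"api": "step_arm", "payload": {"plan": [[[0, 0, -0.15, 0, 0, 0, 1], [0, 0, -0.15, 0, 0, 0, 1], [0, 0, -0.15, 0, 0, 0, 1]]]}}

```text
clock: 6.47
tool_pos: [545.3, 85.0, 82.1]
eef_rot: [-90.0, 0.0, -86.9]
contact_force: [-0.4, -1.0, 0.3]
opening: 25.3
```

{"api": "step_arm", "payload": {"plan": [[[0, 0, -0.15, 0, 0, 0, 1], [0, 0, -0.15, 0, 0, 0, 1], [0, 0, -0.15, 0, 0, 0, 1]]]}}

```text
clock: 6.72
tool_pos: [545.4, 84.9, 80.7]
eef_rot: [-89.9, -0.0, -86.9]
contact_force: [-0.3, -2.3, 4.0]
opening: 25.2
```

{"api": "step_arm", "payload": {"plan": [[[0, 0, 0, 0, 0, 0, 0.2], [0, 0, 0, 0, 0, 0, 0], [0, 0, 0, 0, 0, 0, -0.3], [0, 0, 0, 0, 0, 0, -0.3], [0, 0, 0, 0, 0, 0, -0.3]]]}}

```text
clock: 7.13
tool_pos: [544.9, 85.1, 80.2]
eef_rot: [-90.0, 0.0, -86.9]
contact_force: [0.0, 0.1, 0.2]
opening: 55.3
```

{"api": "step_arm", "payload": {"plan": [[[0, 0, 2, 0, 0, 0, -0.3], [0, 0, 5, 0, 0, 0, -0.3], [0, 0, 8, 0, 0, 0, -0.3], [0, 0, 11, 0, 0, 0, -0.3], [0, 0, 11, 0, 0, 0, -0.3]]]}}

```text
clock: 7.55
tool_pos: [548.2, 85.5, 195.9]
eef_rot: [-89.5, 0.0, -86.9]
contact_force: [1.7, -0.1, 0.0]
opening: 55.5
```

{"api": "step_arm", "payload": {"plan": [[[0, 0, 0, 0, 0, 0, -0.3], [0, 0, 0, 0, 0, 0, -0.3], [0, 0, 0, 0, 0, 0, -0.3], [0, 0, 0, 0, 0, 0, -0.3], [0, 0, 0, 0, 0, 0, -0.3]]]}}

```text
clock: 7.97
tool_pos: [544.4, 84.9, 189.1]
eef_rot: [-90.1, -0.0, -86.9]
contact_force: [0.0, 0.2, 0.3]
opening: 55.7
```

{"api": "step_arm", "payload": {"plan": [[[0, 0, 0, 0, 0, 0, -0.3], [0, 0, 0, 0, 0, 0, -0.3], [0, 0, 0, 0, 0, 0, -0.3], [0, 0, 0, 0, 0, 0, -0.3], [0, 0, 0, 0, 0, 0, -0.3]]]}}

```text
clock: 8.38
tool_pos: [545.0, 85.0, 190.2]
eef_rot: [-90.0, 0.0, -86.9]
contact_force: [-0.0, 0.4, -0.4]
opening: 55.6
```

```bash
python3 snap.py wrist w4
```

```text
[545.   85.  190.3] [-90.    0.  -86.9] [0.4 0.3 0.6] 8.4333 55.73526438311131
```

View pics/w4.png

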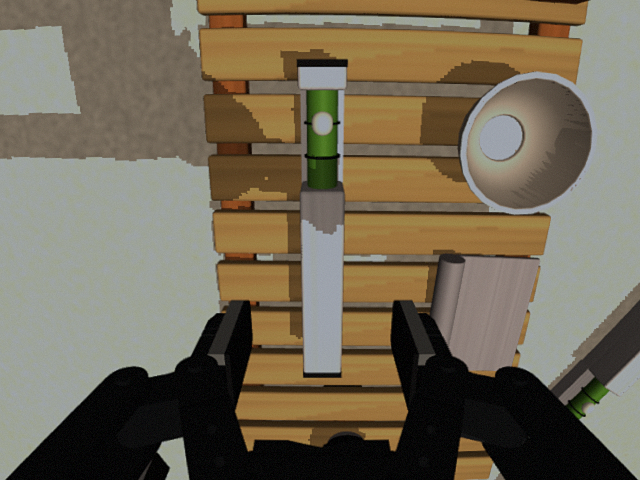

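```bash
cat > bub.py <<'E'
import sys,cv2,numpy as np
from h import *
im=cv2.imread(f"pics/{sys.argv[1]}.png"); x0,y0,x1,y1=map(int,sys.argv[2:6])
c=im[y0:y1,x0:x1]; 
k=8 if len(sys.argv)<7 else int(sys.argv[6]); cv2.imwrite(f"pics/{sys.argv[1]}b.png",cv2.resize(c,None,fx=k,fy=k,interpolation=cv2.INTER_CUBIC))
E
python3 bub.py w4 285 55 360 130 ; python3 bub.py w4 290 75 355 195 5
```

```text
(no output)
```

View pics/w4b.png

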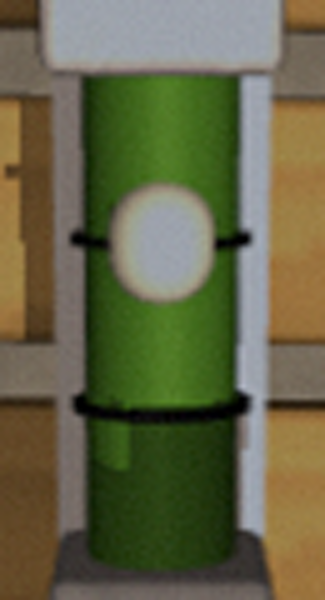

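The bubble sits over the rack-side line, row 123 of the wrist picture, with the lines at rows 123 and 156. That is about +9.3 mm, so roughly 1.5 rad clockwise. I'm moving over the knob.

{"api": "step_arm", "payload": {"plan": [[[0.6, -4, 0, 0, 0, 0, -1], [1.2, -8, 0, 0, 0, 0, -1], [1.8, -12, 0, 0, 0, 0, -1], [2.4, -16, 0, 0, 0, 0, -1], [3.2, -20.5, 0, 0, 0, 0, -1]]]}}

```text
clock: 8.85
tool_pos: [576.2, -117.7, 190.5]
eef_rot: [-90.0, 0.0, -86.9]
contact_force: [0.9, 0.5, 0.7]
opening: 85.8
```

{"api": "step_arm", "payload": {"plan": [[[0, 0, 0, 0, 0, 0, -1], [0, 0, 0, 0, 0, 0, -1], [0, 0, 0, 0, 0, 0, -1], [0, 0, 0, 0, 0, 0, -1]]]}}

```text
clock: 9.18
tool_pos: [576.0, -115.1, 190.2]
eef_rot: [-90.0, 0.0, -86.9]
contact_force: [-0.1, 0.8, 0.1]
opening: 85.2
```

```bash
python3 snap.py wrist w5
```

```text
[ 576.1 -114.8  190.3] [-90.    0.  -86.8] [ 0.3 -0.4  0.1] 9.2333 85.54640483664278
```

View pics/w5.png

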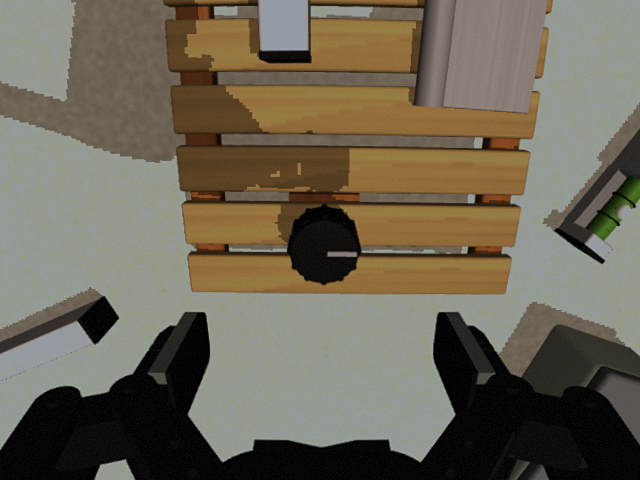

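```bash
python3 - <<'E'
from h import *
import pickle
m=pickle.load(open("w5.pkl","rb"))
im=cv2.imread("pics/w5.png")[190:300,270:380]
k=(im.max(2)<50).astype(np.uint8);c=max(cv2.findContours(k,0,1)[0],key=cv2.contourArea);print(cv2.boundingRect(c))
print(onz(m,[(324,250),(290,250),(359,250),(324,284)],101))
print("scraper",onz(m,[(415,104),(447,106),(530,112)],68),"level end",onz(m,[(260,52),(310,52)],107))
cv2.imwrite("pics/w5k.png",cv2.resize(im,None,fx=5,fy=5,interpolation=cv2.INTER_CUBIC))
E
```

```text
(0, 11, 110, 84)
[[ 576.8 -122.3  101. ]
 [ 555.8 -123.5  101. ]
 [ 598.3 -121.1  101. ]
 [ 578.1 -145.6  101. ]]
scraper [[629.4 -33.4  68. ]
 [650.  -33.2  68. ]
 [705.1 -32.6  68. ]] level end [[537.  -11.4 107. ]
 [563.  -10.2 107. ]]
```

View pics/w5k.png

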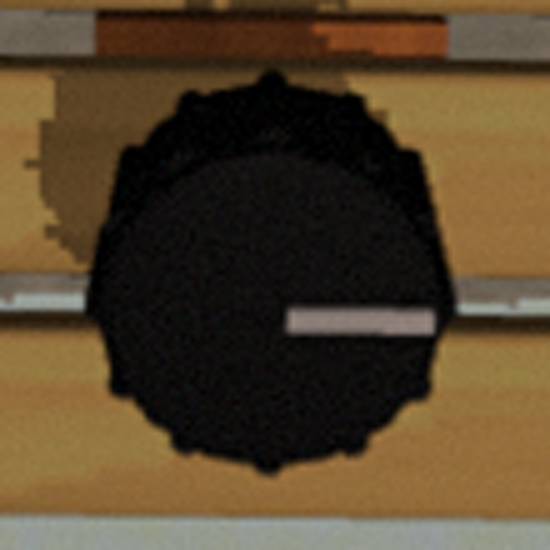

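Knob top centre is at wrist pixel (324,252), which gives (577,−123). The 43 mm diameter matches the given 44 mm. I'm descending to grip it.

{"api": "step_arm", "payload": {"plan": [[[0.1, -0.75, -3, 0, 0, 0, -1], [0.1, -0.75, -6, 0, 0, 0, -1], [0.1, -0.75, -9, 0, 0, 0, -1], [0.1, -0.75, -11, 0, 0, 0, -1], [0.1, -0.75, -11.8, 0, 0, 0, -1]]]}}

```text
clock: 9.65
tool_pos: [575.3, -121.8, 69.3]
eef_rot: [-90.3, 0.1, -86.8]
contact_force: [-0.3, -0.3, 0.5]
opening: 85.6
```

{"api": "step_arm", "payload": {"plan": [[[0, 0, 0, 0, 0, 0, -1], [0, 0, 0, 0, 0, 0, -1], [0, 0, 0, 0, 0, 0, 1], [0, 0, 0, 0, 0, 0, 1], [0, 0, 0, 0, 0, 0, 1]]], "grip_force": 40}}

```text
clock: 10.07
tool_pos: [578.2, -123.6, 73.6]
eef_rot: [-89.9, -0.0, -86.9]
contact_force: [-0.5, 0.4, 0.0]
opening: 51.9
```

{"api": "step_arm", "payload": {"plan": [[[0, 0, 0, 0, 0, 0, 1], [0, 0, 0, 0, 0, 0, 1], [0, 0, 0, 0, 0, 0, 1]]]}}

```text
clock: 10.32
tool_pos: [578.0, -123.7, 73.0]
eef_rot: [-89.9, -0.0, -86.9]
contact_force: [0.5, -0.2, 4.3]
opening: 43.2
```

Gripped at 43 mm opening. I'm turning clockwise (−z) and letting the tool rise with the shelf end.

{"api": "step_arm", "payload": {"plan": [[[0, 0, 0.04, 0, 0, -0.1, 1], [0, 0, 0.08, 0, 0, -0.2, 1], [0, 0, 0.12, 0, 0, -0.3, 1], [0, 0, 0.16, 0, 0, -0.4, 1], [0, 0, 0.2, 0, 0, -0.5, 1]]]}}

```text
clock: 10.73
tool_pos: [577.7, -123.5, 74.8]
eef_rot: [-90.0, 0.0, -115.8]
contact_force: [0.2, 1.6, 3.7]
opening: 43.1
```

{"api": "step_arm", "payload": {"plan": [[[0, 0, 0.04, 0, 0, -0.1, 1], [0, 0, 0.08, 0, 0, -0.2, 1], [0, 0, 0.12, 0, 0, -0.3, 1], [0, 0, 0.16, 0, 0, -0.4, 1], [0, 0, 0.2, 0, 0, -0.5, 1]]]}}

```text
clock: 11.15
tool_pos: [577.5, -123.3, 76.7]
eef_rot: [-90.0, 0.0, -144.5]
contact_force: [0.3, 2.5, 4.6]
opening: 42.9
```

{"api": "step_arm", "payload": {"plan": [[[0, 0, 0.04, 0, 0, -0.1, 1], [0, 0, 0.08, 0, 0, -0.2, 1], [0, 0, 0.12, 0, 0, -0.3, 1], [0, 0, 0.16, 0, 0, -0.4, 1], [0, 0, 0.18, 0, 0, -0.45, 1]]]}}

```text
clock: 11.57
tool_pos: [577.5, -123.0, 78.5]
eef_rot: [-90.0, 0.0, -170.3]
contact_force: [0.4, 3.8, 3.7]
opening: 43.1
```

{"api": "step_arm", "payload": {"plan": [[[0, 0, 0, 0, 0, 0, 1], [0, 0, 0, 0, 0, 0, 1], [0, 0, 0, 0, 0, 0, 1]]]}}

```text
clock: 11.82
tool_pos: [577.5, -123.0, 78.3]
eef_rot: [-90.0, 0.0, -169.9]
contact_force: [0.4, 5.6, 4.2]
opening: 42.8
```

```bash
python3 snap.py scene c6; python3 snap.py side s6; python3 - <<'E'
import cv2,numpy as np
b=cv2.imread("pics/s6.png")[160:340,210:410];c=cv2.imread("pics/c6.png")[170:350,200:400]
cv2.imwrite("pics/v6.png",cv2.resize(np.hstack([b,c]),None,fx=2,fy=2,interpolation=cv2.INTER_CUBIC))
E
```

```text
[ 577.5 -123.    78.3] [ -90.     0.  -169.9] [0.9 5.9 6.1] 11.8667 43.06849380486527
[ 577.5 -123.    78.3] [ -90.     0.  -169.9] [1.1 6.1 4.3] 11.9167 43.00576418251082
```

View pics/v6.png

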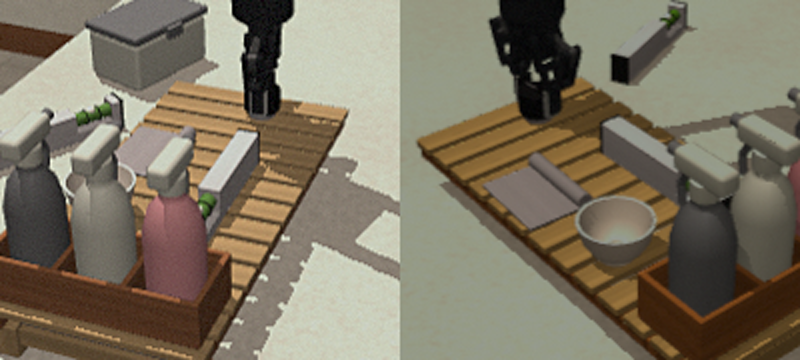

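{"api": "step_arm", "payload": {"plan": [[[0, 0, 0, 0, 0, 0, -1], [0, 0, 0, 0, 0, 0, -1], [0, 0, 0, 0, 0, 0, -1], [0, 0, 0, 0, 0, 0, -1], [0, 0, 0, 0, 0, 0, -1]]]}}

```text
clock: 12.33
tool_pos: [577.1, -123.7, 77.9]
eef_rot: [-90.0, -0.0, -170.0]
contact_force: [0.4, -0.1, -0.1]
opening: 85.3
```

{"api": "step_arm", "payload": {"plan": [[[0, 0, 3, 0, 0, 0, -1], [0, 0, 6, 0, 0, 0, -1], [0, 0, 9, 0, 0, 0, -1], [0, 1, 11.5, 0, 0, 0, -1], [-0.2, 3, 11.5, 0, 0, 0, -1]]]}}

```text
clock: 12.75
tool_pos: [578.5, -95.3, 198.5]
eef_rot: [-89.8, 0.5, -170.1]
contact_force: [1.2, 0.6, 0.5]
opening: 85.2
```

{"api": "step_arm", "payload": {"plan": [[[-0.6, 4, 0, 0, 0, 0, -1], [-1.2, 8, 0, 0, 0, 0, -1], [-1.8, 12, 0, 0, 0, 0, -1], [-2.4, 16, 0, 0, 0, 0, -1], [-3, 20, 0, 0, 0, 0, -1]]]}}

```text
clock: 13.17
tool_pos: [544.7, 108.0, 193.2]
eef_rot: [-90.0, 0.0, -170.0]
contact_force: [1.1, -0.1, 0.8]
opening: 85.5
```

{"api": "step_arm", "payload": {"plan": [[[0, 1, 0, 0, 0, 0, -1], [0, 1, 0, 0, 0, 0, -1], [0, 1, 0, 0, 0, 0, -1], [0, 1, 0, 0, 0, 0, -1], [0, 1, 0, 0, 0, 0, -1]]]}}

```text
clock: 13.58
tool_pos: [545.5, 115.1, 193.0]
eef_rot: [-90.0, -0.0, -170.1]
contact_force: [-0.2, 0.0, 0.2]
opening: 85.5
```

```bash
python3 snap.py wrist w7
```

```text
[545.5 115.1 193. ] [ -90.    -0.  -170.1] [-0.3  0.5  0.2] 13.6333 85.61924969203513
```

View pics/w7.png

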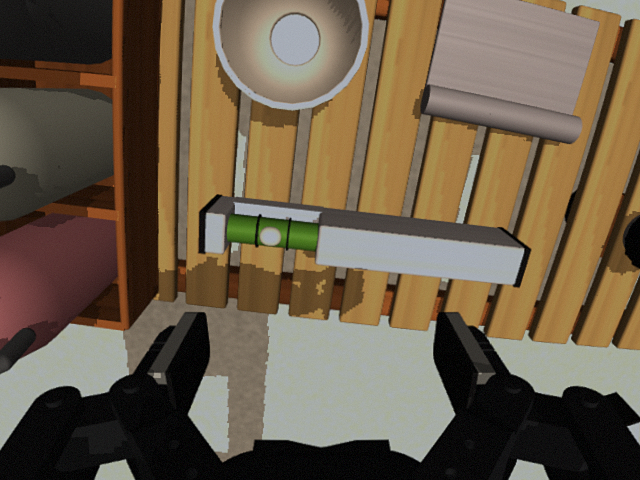

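```bash
python3 bub.py w7 215 200 330 265 6
```

```text
(no output)
```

View pics/w7b.png

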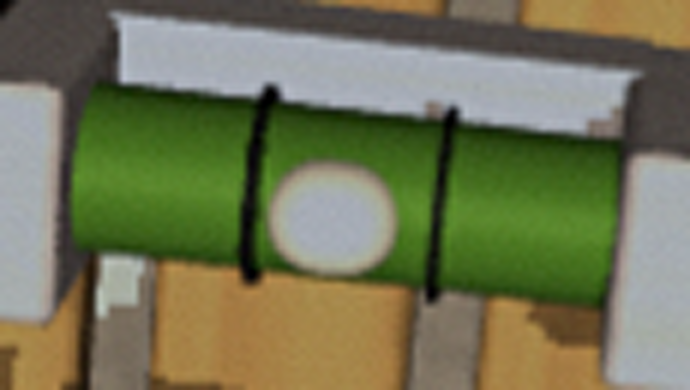

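{"api": "step_arm", "payload": {"plan": [[[0, 2.5, 0, 0, 0, 0, -1], [0, 2.5, 0, 0, 0, 0, -1], [0, 2.5, 0, 0, 0, 0, -1], [0, 2.5, 0, 0, 0, 0, -1], [0, 2.5, 0, 0, 0, 0, -1]]]}}

```text
clock: 14.05
tool_pos: [545.3, 140.6, 193.0]
eef_rot: [-90.0, -0.0, -170.0]
contact_force: [-0.3, 0.3, -0.0]
opening: 85.1
```

{"api": "step_arm", "payload": {"plan": [[[0, 0, 0, 0, 0, 0, -1], [0, 0, 0, 0, 0, 0, -1], [0, 0, 0, 0, 0, 0, -1], [0, 0, 0, 0, 0, 0, -1], [0, 0, 0, 0, 0, 0, -1]]]}}

```text
clock: 14.47
tool_pos: [545.3, 141.4, 193.1]
eef_rot: [-90.0, 0.0, -170.0]
contact_force: [-0.4, 0.4, -0.0]
opening: 85.2
```

```bash
python3 snap.py wrist w8;  python3 bub.py w8 215 190 400 265 4
```

```text
[545.3 141.4 193.1] [ -90.    0. -170.] [-0.5 -0.8  0.5] 14.5167 85.54906271653695
```

View pics/w8b.png

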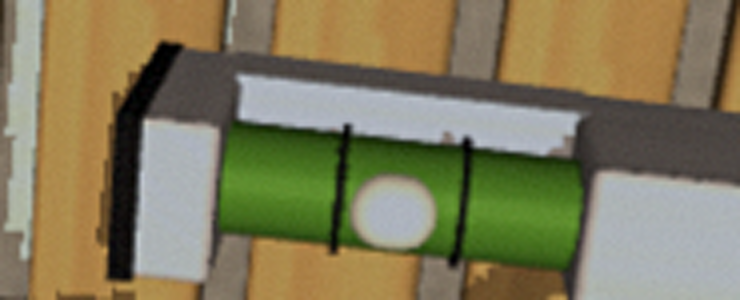

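Second view: the lines are at x≈337 and 459 in the crop and the bubble at 394, so about +0.7 mm, within the lines and with nothing touching the level. I'm closing the fingers, moving over the bar's middle at about (544,87) and pressing.

{"api": "step_arm", "payload": {"plan": [[[0, -3, 0, 0, 0, 0, 1], [-0.1, -5.4, 0, 0, 0, 0, 1], [-0.1, -5.4, -2, 0, 0, 0, 1], [-0.1, -5.4, -4, 0, 0, 0, 1], [-0.1, -5.4, -5, 0, 0, 0, 1]]]}}

```text
clock: 14.93
tool_pos: [543.4, 86.9, 141.4]
eef_rot: [-90.0, -0.1, -170.0]
contact_force: [-0.3, -0.1, 0.4]
opening: 25.5
```

{"api": "step_arm", "payload": {"plan": [[[0, 0, 0, 0, 0, 0, 1], [0, 0, 0, 0, 0, 0, 1], [0, 0, 0, 0, 0, 0, 1], [0, 0, 0, 0, 0, 0, 1], [0, 0, 0, 0, 0, 0, 1]]], "grip_force": 30}}

```text
clock: 15.35
tool_pos: [544.9, 87.7, 144.0]
eef_rot: [-90.0, 0.1, -170.0]
contact_force: [0.3, -0.6, -0.1]
opening: -0.1
```

```bash
python3 snap.py wrist w9
```

```text
[544.7  87.7 143.8] [ -90.     0.1 -170. ] [-0.1 -0.7  0.4] 15.4 0.254163529000454
```

View pics/w9.png

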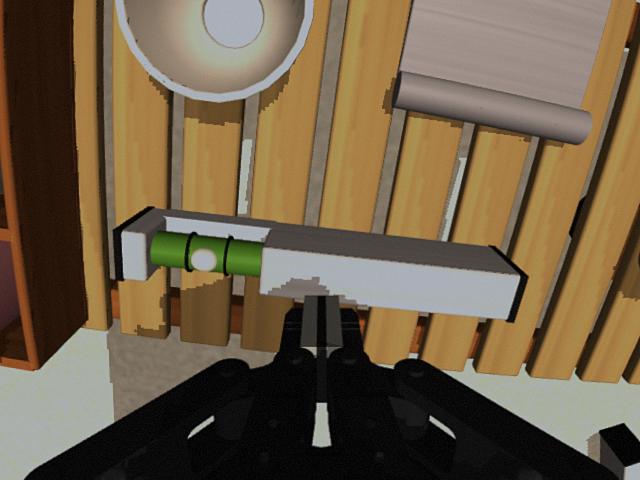

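```bash
python3 bub.py w9 140 220 270 290 6; python3 - <<'E'
from h import *
import pickle
for n in("w4","w7","w8","w9"):
    m=pickle.load(open(n+".pkl","rb"));print(n,m["cam_to_world"][:3,3])
m=pickle.load(open("w9.pkl","rb"))
P=onz(m,[(116,232),(118,278),(526,276),(515,321)],110);print(P,P.mean(0),np.linalg.norm(P[0]-P[2]),np.linalg.norm(P[0]-P[1]))
print(proj(m,[[544.8,87.7,110],[544.8,87.7,144]]))
E
```

```text
w4 [539.2 169.8 331.9]
w7 [628.  129.8 334.7]
w8 [627.8 156.2 334.8]
w9 [627.1 102.5 285.8]
[[550.2 187.  110. ]
 [526.  185.9 110. ]
 [562.1 -11.7 110. ]
 [536.8 -14.9 110. ]] [543.8  86.6 110. ] 198.99149502822456 24.182274724196336
[[321.1 276.5]
 [321.2 312.9]]
```

View pics/w9b.png

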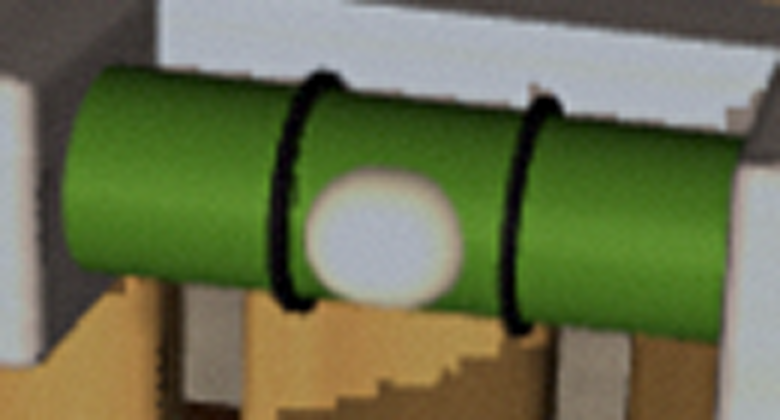

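The bubble reads about +0.9 mm from here too (lines at x≈279 and 511, bubble at 384). The bar's centre measures (544,87), right below the fingertips, so I'm pressing.

{"api": "step_arm", "payload": {"plan": [[[-0.1, -0.1, -1.5, 0, 0, 0, 1], [-0.1, -0.1, -2.4, 0, 0, 0, 1], [-0.1, -0.1, -2.8, 0, 0, 0, 1], [-0.1, -0.1, -2.8, 0, 0, 0, 1], [-0.1, -0.1, -2.8, 0, 0, 0, 1]]]}}

```text
clock: 15.82
tool_pos: [543.2, 86.5, 115.0]
eef_rot: [-90.0, -0.0, -170.0]
contact_force: [1.0, 0.1, -0.4]
opening: -0.1
```

{"api": "step_arm", "payload": {"plan": [[[0, 0, -0.15, 0, 0, 0, 1], [0, 0, -0.3, 0, 0, 0, 1], [0, 0, -0.3, 0, 0, 0, 1], [0, 0, -0.3, 0, 0, 0, 1]]]}}

```text
clock: 16.15
tool_pos: [543.4, 86.5, 112.2]
eef_rot: [-90.0, 0.0, -170.0]
contact_force: [-0.4, -0.2, -0.6]
opening: 0.2
```

{"api": "step_arm", "payload": {"plan": [[[0, 0, -0.1, 0, 0, 0, 1], [0, 0, -0.2, 0, 0, 0, 1], [0, 0, -0.2, 0, 0, 0, 1]]]}}

```text
clock: 16.4
tool_pos: [543.8, 86.4, 111.0]
eef_rot: [-90.0, 0.1, -170.0]
contact_force: [-3.2, -1.3, 11.8]
opening: -0.3
```

{"api": "step_arm", "payload": {"plan": [[[0, 0, -0.1, 0, 0, 0, 1], [0, 0, -0.15, 0, 0, 0, 1], [0, 0, -0.15, 0, 0, 0, 1]]]}}

```text
clock: 16.65
tool_pos: [544.0, 86.2, 110.5]
eef_rot: [-90.0, 0.1, -170.0]
contact_force: [-5.3, -3.0, 21.1]
opening: 0.1
```

{"api": "step_arm", "payload": {"plan": [[[0, 0, 0, 0, 0, 0, 1], [0, 0, 0, 0, 0, 0, 1], [0, 0, 0, 0, 0, 0, 1], [0, 0, 0, 0, 0, 0, 1], [0, 0, 0, 0, 0, 0, 1]]]}}

```text
clock: 17.07
tool_pos: [544.0, 86.2, 110.5]
eef_rot: [-90.0, 0.1, -170.0]
contact_force: [-5.7, -2.0, 20.3]
opening: 0.2
```

{"api": "step_arm", "payload": {"plan": [[[0, 0, 0, 0, 0, 0, 1], [0, 0, 0, 0, 0, 0, 1], [0, 0, 0, 0, 0, 0, 1], [0, 0, 0, 0, 0, 0, 1], [0, 0, 0, 0, 0, 0, 1]]]}}

```text
clock: 17.48
tool_pos: [544.0, 86.2, 110.5]
eef_rot: [-90.0, 0.1, -170.0]
contact_force: [-4.7, -2.8, 20.7]
opening: -0.0
```

{"api": "step_arm", "payload": {"plan": [[[0, 0, 0, 0, 0, 0, 1], [0, 0, 0, 0, 0, 0, 1], [0, 0, 0, 0, 0, 0, 1], [0, 0, 0, 0, 0, 0, 1], [0, 0, 0, 0, 0, 0, 1]]]}}

```text
clock: 17.9
tool_pos: [544.0, 86.2, 110.5]
eef_rot: [-90.0, 0.1, -170.0]
contact_force: [-4.8, -2.9, 20.2]
opening: 0.3
```

{"api": "step_arm", "payload": {"plan": [[[0, 0, 0, 0, 0, 0, 1], [0, 0, 0, 0, 0, 0, 1], [0, 0, 0, 0, 0, 0, 1], [0, 0, 0, 0, 0, 0, 1], [0, 0, 0, 0, 0, 0, 1]]]}}

```text
clock: 18.32
tool_pos: [544.0, 86.2, 110.5]
eef_rot: [-90.0, 0.1, -170.0]
contact_force: [-5.7, -2.6, 20.9]
opening: -0.0
```

```bash
python3 snap.py wrist w10; python3 snap.py scene c10
```

```text
[544.   86.2 110.5] [ -90.     0.1 -170. ] [-5.4 -3.7 21.5] 18.3667 0.015021973655267317
[544.   86.2 110.5] [ -90.     0.1 -170. ] [-5.4 -3.4 20.7] 18.4167 0.1453676626704216
```

View pics/w10.png

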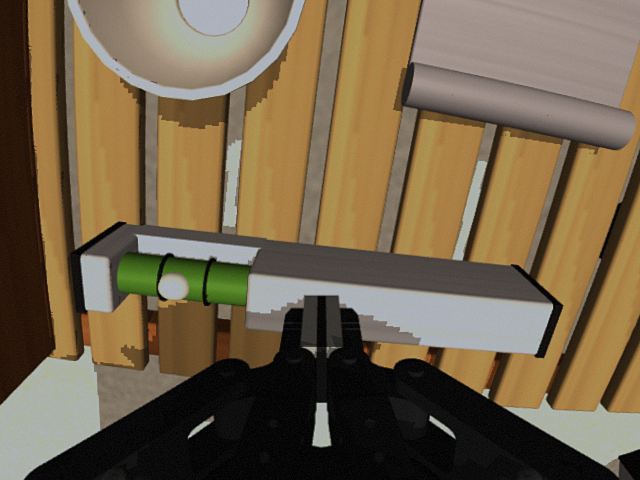

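View pics/c10.png

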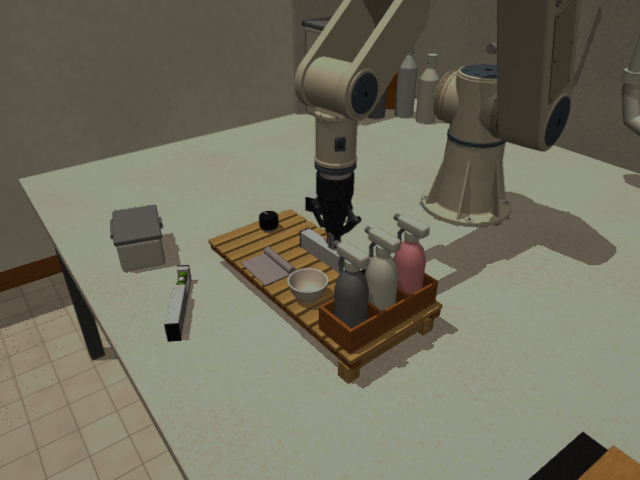

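```bash
python3 bub.py w10 105 235 255 315 5
```

```text
(no output)
```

View pics/w10b.png

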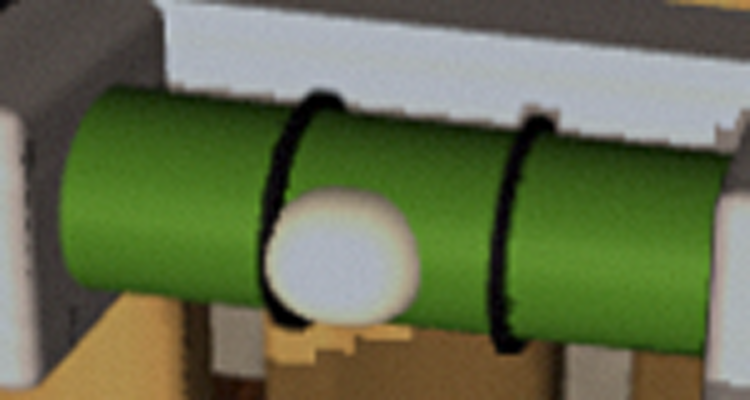

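Under 20 N the bubble has moved toward the rack end, to roughly +3 mm (lines at x≈264 and 497, bubble at 342). The load tips the shelf a little, so the foot needs a bit more turn and the press should be lighter. I'm lifting off to see the unloaded reading.

{"api": "step_arm", "payload": {"plan": [[[0, 0, 1, 0, 0, 0, 1], [0, 0.5, 4, 0, 0, 0, 1], [0, 3, 7.5, 0, 0, 0, -1], [0, 5.5, 8.2, 0, 0, 0, -1], [0, 5.5, 8.2, 0, 0, 0, -1]]]}}

```text
clock: 18.83
tool_pos: [545.5, 145.1, 194.2]
eef_rot: [-90.1, 0.4, -169.9]
contact_force: [0.2, 0.7, 0.3]
opening: 35.7
```

{"api": "step_arm", "payload": {"plan": [[[0, 0, 0, 0, 0, 0, -1], [0, 0, 0, 0, 0, 0, -1], [0, 0, 0, 0, 0, 0, -1], [0, 0, 0, 0, 0, 0, -1], [0, 0, 0, 0, 0, 0, -1]]]}}

```text
clock: 19.25
tool_pos: [542.9, 140.7, 189.9]
eef_rot: [-90.0, -0.1, -170.0]
contact_force: [-0.3, 0.4, -0.9]
opening: 85.3
```

{"api": "step_arm", "payload": {"plan": [[[0, 0, 0, 0, 0, 0, -1], [0, 0, 0, 0, 0, 0, -1], [0, 0, 0, 0, 0, 0, -1], [0, 0, 0, 0, 0, 0, -1], [0, 0, 0, 0, 0, 0, -1]]]}}

```text
clock: 19.67
tool_pos: [543.3, 141.5, 190.6]
eef_rot: [-90.0, -0.0, -170.0]
contact_force: [-0.3, -0.4, 0.6]
opening: 85.2
```

{"api": "step_arm", "payload": {"plan": [[[0, 0, 0, 0, 0, 0, -1], [0, 0, 0, 0, 0, 0, -1], [0, 0, 0, 0, 0, 0, -1], [0, 0, 0, 0, 0, 0, -1], [0, 0, 0, 0, 0, 0, -1]]]}}

```text
clock: 20.08
tool_pos: [543.3, 141.5, 190.6]
eef_rot: [-90.0, 0.0, -170.0]
contact_force: [-0.6, 0.2, 1.1]
opening: 85.3
```

```bash
python3 snap.py wrist w11; python3 bub.py w11 215 190 400 265 4
```

```text
[543.3 141.5 190.6] [ -90.    0. -170.] [ 0.3 -0.1 -0.5] 20.1333 85.35458120235401
```

View pics/w11b.png

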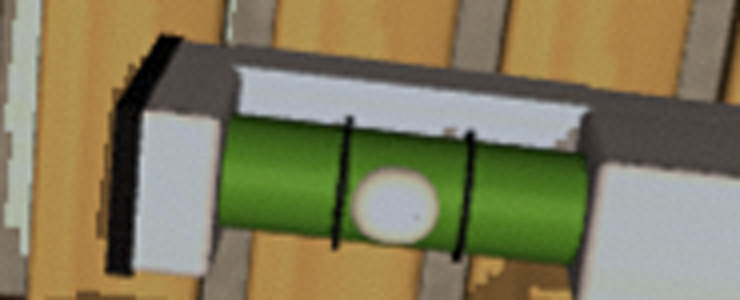

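Unloaded it is back at +0.9 mm, so the shift is elastic at about 0.1 mm/N. A further 0.3 rad clockwise, then a press of about 12 N, should centre it under load.

{"api": "step_arm", "payload": {"plan": [[[0.5, -4, 0, 0, 0, 0, -1], [1, -8, 0, 0, 0, 0, -1], [1.5, -12, 0, 0, 0, 0, -1], [2, -16, 0, 0, 0, 0, -1], [2.5, -20, 0, 0, 0, 0, -1]]]}}

```text
clock: 20.55
tool_pos: [568.3, -60.3, 190.7]
eef_rot: [-90.0, 0.0, -170.0]
contact_force: [-0.4, 0.6, 1.0]
opening: 85.7
```

{"api": "step_arm", "payload": {"plan": [[[0.5, -3.5, 0, 0, 0, 0, -1], [0.9, -6.4, 0, 0, 0, 0, -1], [0.9, -6.4, 0, 0, 0, 0, -1], [0.9, -6.4, 0, 0, 0, 0, -1]]]}}

```text
clock: 20.88
tool_pos: [577.3, -123.9, 190.4]
eef_rot: [-90.0, -0.0, -170.2]
contact_force: [-0.5, 0.1, 0.5]
opening: 85.3
```

{"api": "step_arm", "payload": {"plan": [[[0, 0, -3, 0, 0, 0, -1], [0, 0, -6, 0, 0, 0, -1], [0, 0, -9, 0, 0, 0, -1], [0, 0, -10.8, 0, 0, 0, -1], [0, 0, -11.2, 0, 0, 0, -1]]]}}

```text
clock: 21.3
tool_pos: [574.8, -120.6, 75.3]
eef_rot: [-90.1, -0.3, -169.9]
contact_force: [-0.3, -0.0, 0.4]
opening: 85.5
```

{"api": "step_arm", "payload": {"plan": [[[0, 0, 0, 0, 0, 0, -1], [0, 0, 0, 0, 0, 0, 1], [0, 0, 0, 0, 0, 0, 1], [0, 0, 0, 0, 0, 0, 1], [0, 0, 0, 0, 0, 0, 1]]], "grip_force": 40}}

```text
clock: 21.72
tool_pos: [578.2, -122.8, 79.9]
eef_rot: [-89.9, 0.1, -170.0]
contact_force: [-0.6, -0.2, 2.0]
opening: 43.0
```

{"api": "step_arm", "payload": {"plan": [[[0, 0, 0, 0, 0, 0, 1], [0, 0, 0, 0, 0, 0, 1], [0, 0, 0, 0, 0, 0, 1]]]}}

```text
clock: 21.97
tool_pos: [578.0, -122.8, 79.4]
eef_rot: [-90.0, 0.1, -170.0]
contact_force: [0.1, -0.7, 5.6]
opening: 43.1
```

{"api": "step_arm", "payload": {"plan": [[[0, 0, 0.04, 0, 0, -0.1, 1], [0, 0, 0.08, 0, 0, -0.2, 1], [0, 0, 0.12, 0, 0, -0.3, 1], [0, 0, 0.12, 0, 0, -0.3, 1], [0, 0, 0.12, 0, 0, -0.3, 1]]]}}

```text
clock: 22.38
tool_pos: [578.0, -122.8, 80.5]
eef_rot: [-90.0, 0.1, 172.8]
contact_force: [1.0, -0.3, 5.3]
opening: 42.8
```

{"api": "step_arm", "payload": {"plan": [[[0, 0, 0, 0, 0, 0, -1], [0, 0, 0, 0, 0, 0, -1], [0, 0, 0, 0, 0, 0, -1], [0, 0, 0, 0, 0, 0, -1], [0, 0, 0, 0, 0, 0, -1]]]}}

```text
clock: 22.8
tool_pos: [577.1, -122.4, 79.6]
eef_rot: [-90.0, -0.0, 172.8]
contact_force: [0.3, 0.1, 0.0]
opening: 85.3
```

{"api": "step_arm", "payload": {"plan": [[[0, 0, 3, 0, 0, 0, -1], [0, 0, 6, 0, 0, 0, -1], [0, 0, 9, 0, 0, 0.1, -1], [0, 1, 11, 0, 0, 0.2, -1], [-0.2, 3, 11, 0, 0, 0.3, -1]]]}}

```text
clock: 23.22
tool_pos: [578.2, -94.1, 194.5]
eef_rot: [-89.8, 0.4, -169.8]
contact_force: [0.8, 0.0, -0.1]
opening: 85.6
```

{"api": "step_arm", "payload": {"plan": [[[-0.6, 4, 0, 0, 0, 0, -1], [-1.2, 8, 0, 0, 0, 0, -1], [-1.8, 12, 0, 0, 0, 0, -1], [-2.4, 16, 0, 0, 0, 0, -1], [-3, 20, 0, 0, 0, 0, -1]]]}}

```text
clock: 23.63
tool_pos: [544.6, 109.2, 189.8]
eef_rot: [-90.0, 0.0, -170.0]
contact_force: [0.4, 0.2, -0.9]
opening: 85.5
```

{"api": "step_arm", "payload": {"plan": [[[-0.1, 3.5, 0, 0, 0, 0, -1], [-0.1, 3.5, 0, 0, 0, 0, -1], [-0.1, 3.5, 0, 0, 0, 0, -1], [-0.1, 3.5, 0, 0, 0, 0, -1], [-0.1, 3.5, 0, 0, 0, 0, -1]]]}}

```text
clock: 24.05
tool_pos: [544.2, 141.5, 189.6]
eef_rot: [-90.0, -0.0, -170.0]
contact_force: [0.4, 0.0, -0.3]
opening: 85.1
```

{"api": "step_arm", "payload": {"plan": [[[0, 0, 0, 0, 0, 0, -1], [0, 0, 0, 0, 0, 0, -1], [0, 0, 0, 0, 0, 0, -1], [0, 0, 0, 0, 0, 0, -1], [0, 0, 0, 0, 0, 0, -1]]]}}

```text
clock: 24.47
tool_pos: [544.4, 142.1, 189.8]
eef_rot: [-90.0, 0.0, -170.0]
contact_force: [0.4, 0.4, -0.7]
opening: 85.2
```

```bash
python3 snap.py wrist w12; python3 bub.py w12 215 190 400 265 4
```

```text
[544.4 142.2 189.8] [ -90.    0. -170.] [-0.4  0.1 -0.1] 24.5167 85.58062592075693
```

View pics/w12b.png

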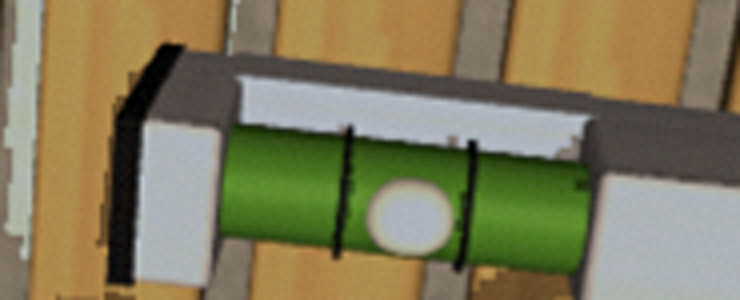

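Unloaded, the bubble is now at about −1.2 mm (lines at x≈341 and 464, bubble at 411), still between the lines. I'm pressing again, more lightly.

{"api": "step_arm", "payload": {"plan": [[[0, -3, 0, 0, 0, 0, 1], [0, -5.5, 0, 0, 0, 0, 1], [0, -5.5, -2, 0, 0, 0, 1], [0, -5.5, -4, 0, 0, 0, 1], [0, -5.5, -4.8, 0, 0, 0, 1]]]}}

```text
clock: 24.93
tool_pos: [543.2, 86.8, 139.9]
eef_rot: [-90.0, -0.1, -170.0]
contact_force: [-0.2, -0.3, -0.3]
opening: 25.4
```

{"api": "step_arm", "payload": {"plan": [[[0, 0, 0, 0, 0, 0, 1], [0, 0, 0, 0, 0, 0, 1], [0, 0, 0, 0, 0, 0, 1], [0, 0, 0, 0, 0, 0, 1], [0, 0, 0, 0, 0, 0, 1]]]}}

```text
clock: 25.35
tool_pos: [544.9, 87.8, 142.7]
eef_rot: [-90.0, 0.1, -170.0]
contact_force: [0.8, -0.9, 0.2]
opening: -0.3
```

{"api": "step_arm", "payload": {"plan": [[[0, 0, -1.2, 0, 0, 0, 1], [0, 0, -2, 0, 0, 0, 1], [0, 0, -2.4, 0, 0, 0, 1], [0, 0, -2.4, 0, 0, 0, 1], [0, 0, -2.4, 0, 0, 0, 1]]]}}

```text
clock: 25.77
tool_pos: [543.9, 87.4, 117.1]
eef_rot: [-90.0, -0.1, -170.0]
contact_force: [0.1, -0.4, -0.1]
opening: -0.0
```

{"api": "step_arm", "payload": {"plan": [[[0, 0, -0.1, 0, 0, 0, 1], [0, 0, -0.2, 0, 0, 0, 1], [0, 0, -0.3, 0, 0, 0, 1], [0, 0, -0.3, 0, 0, 0, 1]]]}}

```text
clock: 26.1
tool_pos: [544.3, 87.5, 114.8]
eef_rot: [-90.0, 0.0, -170.0]
contact_force: [-0.3, -0.2, -0.2]
opening: -0.3
```

{"api": "step_arm", "payload": {"plan": [[[0, 0, -0.1, 0, 0, 0, 1], [0, 0, -0.2, 0, 0, 0, 1], [0, 0, -0.3, 0, 0, 0, 1], [0, 0, -0.3, 0, 0, 0, 1]]]}}

```text
clock: 26.43
tool_pos: [544.5, 87.4, 112.1]
eef_rot: [-90.0, 0.0, -170.0]
contact_force: [-1.8, -0.8, 4.9]
opening: -0.1
```

{"api": "step_arm", "payload": {"plan": [[[0, 0, -0.05, 0, 0, 0, 1], [0, 0, -0.1, 0, 0, 0, 1], [0, 0, -0.1, 0, 0, 0, 1], [0, 0, -0.1, 0, 0, 0, 1]]]}}

```text
clock: 26.77
tool_pos: [544.6, 87.3, 111.7]
eef_rot: [-90.0, 0.0, -170.0]
contact_force: [-3.3, -0.8, 10.5]
opening: 0.2
```

{"api": "step_arm", "payload": {"plan": [[[0, 0, -0.05, 0, 0, 0, 1], [0, 0, -0.05, 0, 0, 0, 1], [0, 0, -0.05, 0, 0, 0, 1], [0, 0, -0.05, 0, 0, 0, 1], [0, 0, -0.05, 0, 0, 0, 1]]]}}

```text
clock: 27.18
tool_pos: [544.7, 87.3, 111.5]
eef_rot: [-90.0, 0.1, -170.0]
contact_force: [-3.7, -1.7, 13.7]
opening: -0.5
```

{"api": "step_arm", "payload": {"plan": [[[0, 0, 0, 0, 0, 0, 1], [0, 0, 0, 0, 0, 0, 1], [0, 0, 0, 0, 0, 0, 1], [0, 0, 0, 0, 0, 0, 1], [0, 0, 0, 0, 0, 0, 1]]]}}

```text
clock: 27.6
tool_pos: [544.7, 87.3, 111.5]
eef_rot: [-90.0, 0.1, -170.0]
contact_force: [-2.8, -2.0, 13.7]
opening: -0.3
```

{"api": "step_arm", "payload": {"plan": [[[0, 0, 0, 0, 0, 0, 1], [0, 0, 0, 0, 0, 0, 1], [0, 0, 0, 0, 0, 0, 1], [0, 0, 0, 0, 0, 0, 1], [0, 0, 0, 0, 0, 0, 1]]]}}

```text
clock: 28.02
tool_pos: [544.7, 87.3, 111.5]
eef_rot: [-90.0, 0.1, -170.0]
contact_force: [-3.5, -2.0, 13.1]
opening: 0.1
```

{"api": "step_arm", "payload": {"plan": [[[0, 0, 0, 0, 0, 0, 1], [0, 0, 0, 0, 0, 0, 1], [0, 0, 0, 0, 0, 0, 1], [0, 0, 0, 0, 0, 0, 1], [0, 0, 0, 0, 0, 0, 1]]]}}

```text
clock: 28.43
tool_pos: [544.7, 87.3, 111.5]
eef_rot: [-90.0, 0.1, -170.0]
contact_force: [-3.8, -1.5, 13.8]
opening: 0.2
```

{"api": "step_arm", "payload": {"plan": [[[0, 0, 0, 0, 0, 0, 1], [0, 0, 0, 0, 0, 0, 1], [0, 0, 0, 0, 0, 0, 1], [0, 0, 0, 0, 0, 0, 1], [0, 0, 0, 0, 0, 0, 1]]]}}

```text
clock: 28.85
tool_pos: [544.7, 87.3, 111.5]
eef_rot: [-90.0, 0.1, -170.0]
contact_force: [-4.1, -2.0, 13.7]
opening: -0.1
```

```bash
python3 snap.py wrist w13; python3 bub.py w13 105 235 255 315 5; python3 snap.py scene c13
```

```text
[544.7  87.3 111.5] [ -90.    0. -170.] [-3.6 -1.3 13.9] 28.9 0.03347444176985102
[544.7  87.3 111.5] [ -90.     0.1 -170. ] [-3.6 -1.7 14. ] 28.95 -0.2885552544510771
```

View pics/w13b.png

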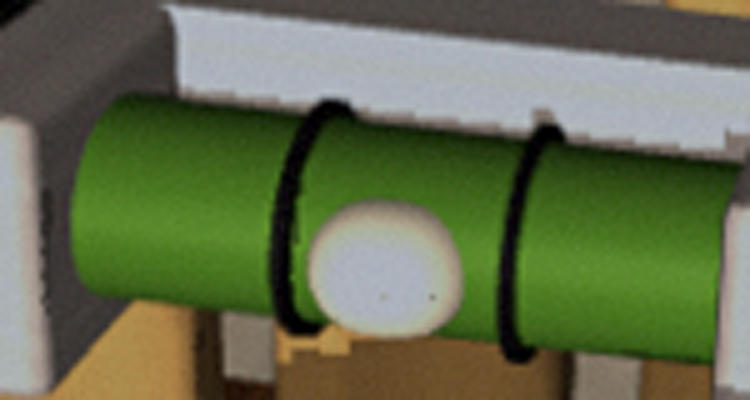

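View pics/w13.png

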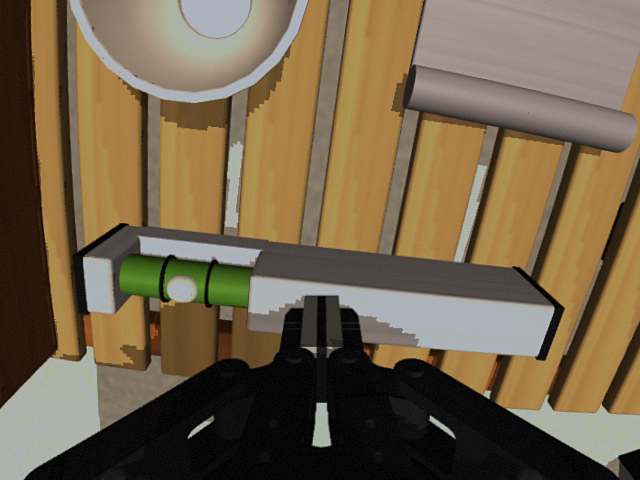

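Under a steady 13.7 N the bubble stands between its lines (lines at x≈276 and 506, bubble at 385, about +0.5 mm). The shelf force is the 13.7 N plus the level's weight. I'm handing in.

```bash
python3 -c "
from cell import arm
print(arm.sign_off())"
```

```text
the job is handed in; nothing more can be done
None
```

The job is handed in at about 29 s. The arm is pressing down on the middle of the spirit level, and the bubble stands between its lines. No verdict was reported.

- **Placing:** I took the level farthest to the robot's right, laid it lengthwise on the clear strip and let go. The bubble then read about +9.3 mm.
- **First turn and press:** I turned the knob about 1.45 rad clockwise, which brought the free bubble to about +0.9 mm. Pressing with about 20 N then pushed it to about +3 mm, outside the lines.
- **Correction:** The load tips the shelf slightly, and the bubble went back to +0.9 mm when I lifted off. I turned the knob another 0.3 rad, which put the free bubble at about −1.2 mm, and pressed again more lightly.
- **Last checks:** The press was steady at about 13.7 N, and the bubble read about +0.5 mm. That reading is from an oblique view, so it is good to perhaps 0.5 mm. The level still looked square across the slats, and the arm never touched the ramekin or the scraper.
- **Not measured directly:** I inferred the shelf's tilt and the force on the shelf from the bubble, the wrist force and the level's weight.

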